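# Find the heaviest specimen jar by feel

### The job

Lower the specimen jar that stands on the cork mat into the empty pocket of the wooden jar block and let go, so that all three jars sit fully down in the block. Then heft the three look-alike jars one at a time, in order from the robot's left to its right: lift each clear of the block, feel its weight, and lower it back into its own pocket before taking the next. Finish still holding the heaviest one up, upright and still, its base at least 10 cm above the worktop, with the other two seated in the block; do not drop or tip a jar, and leave the other things on the worktop alone.

Things in the scene. Friction and masses are not known exactly. Their poses are not given: they have to be found in the camera images.
- jar_a: One of three identical closed specimen jars; weight alone differs (heaviest 0.36 to 0.5 kg, the others 0.1 to 0.2 kg), not tied to the name. 59 mm high; round screw lid, 51 mm across, from 46 to 58 mm above the base (does not turn; grip it by the lid's rim); body below it 44 mm across. A solid sample sits inside. Origin at the centre of the underside, z up.
- jar_b: One of three identical closed specimen jars; weight alone differs (heaviest 0.36 to 0.5 kg, the others 0.1 to 0.2 kg), not tied to the name. 59 mm high; round screw lid, 51 mm across, from 46 to 58 mm above the base (does not turn; grip it by the lid's rim); body below it 44 mm across. A solid sample sits inside. Origin at the centre of the underside, z up.
- jar_c: One of three identical closed specimen jars; weight alone differs (heaviest 0.36 to 0.5 kg, the others 0.1 to 0.2 kg), not tied to the name. 59 mm high; round screw lid, 51 mm across, from 46 to 58 mm above the base (does not turn; grip it by the lid's rim); body below it 44 mm across. A solid sample sits inside. Origin at the centre of the underside, z up.
- jar_block: Fixed light-wood block 78 x 236 x 28 mm with a row of three round pockets, 75 mm apart; origin at the centre of its underside, its y axis runs along the row (pocket_0 at +y), z up. Two pockets hold a jar at the start; one, drawn at random, is empty.
- pocket_0 (a point): Centre of the floor of the block's leftmost pocket (robot's left, +y end). Pocket 50 mm across, 22 mm deep, floor 6 mm above the worktop; a jar's origin lies on this point when it is seated.
- pocket_1 (a point): The same point of the middle pocket.
- pocket_2 (a point): The same point of the rightmost pocket (robot's right).
- cork_mat: Fixed round cork mat, 90 mm across, 6 mm thick, to the robot's right; origin at the centre of its underside. One jar, any of the three, stands near its centre at the start.
- tape: Bystander: roll of masking tape lying flat, 109 mm across, 24 mm high; origin under its centre.
- beaker: Bystander: empty clear beaker, 61 mm across, 68 mm high; origin under its centre.
- spoon: Bystander: small metal spoon, 105 mm long; origin under its centre.
- pen: Bystander: pen, 142 mm long; origin under its centre.
Not all that is in view belongs to the job. What is shaped like the jar_a but purple or turquoise is not meant.

How it is judged:
On the way, in this order (a step that is already met when the one before it is completed fails the run):
1. all three jars sit fully down in the block's pockets, let go (((horizontal distance between jar_a and pocket_0 below 0.006 m and z of jar_a in the frame of pocket_0 below 0.004 m) or (horizontal distance between jar_a and pocket_1 below 0.006 m and z of jar_a in the frame of pocket_1 below 0.004 m) or (horizontal distance between jar_a and pocket_2 below 0.006 m and z of jar_a in the frame of pocket_2 below 0.004 m)) and ((horizontal distance between jar_b and pocket_0 below 0.006 m and z of jar_b in the frame of pocket_0 below 0.004 m) or (horizontal distance between jar_b and pocket_1 below 0.006 m and z of jar_b in the frame of pocket_1 below 0.004 m) or (horizontal distance between jar_b and pocket_2 below 0.006 m and z of jar_b in the frame of pocket_2 below 0.004 m)) and ((horizontal distance between jar_c and pocket_0 below 0.006 m and z of jar_c in the frame of pocket_0 below 0.004 m) or (horizontal distance between jar_c and pocket_1 below 0.006 m and z of jar_c in the frame of pocket_1 below 0.004 m) or (horizontal distance between jar_c and pocket_2 below 0.006 m and z of jar_c in the frame of pocket_2 below 0.004 m)) and contact force between each of jar_a, jar_b, jar_c and the fingers below 0.2 N), for 0.2 s.
2. the left jar is held clear above the block while the other two pockets are filled (((z of jar_a in the frame of pocket_1 above 0.03 m and (contact force between jar_a and jar_block below 0.1 N and contact force between jar_a and the fingers above 0.5 N)) or (z of jar_b in the frame of pocket_1 above 0.03 m and (contact force between jar_b and jar_block below 0.1 N and contact force between jar_b and the fingers above 0.5 N)) or (z of jar_c in the frame of pocket_1 above 0.03 m and (contact force between jar_c and jar_block below 0.1 N and contact force between jar_c and the fingers above 0.5 N))) and ((horizontal distance between jar_a and pocket_1 below 0.006 m and z of jar_a in the frame of pocket_1 below 0.004 m) or (horizontal distance between jar_b and pocket_1 below 0.006 m and z of jar_b in the frame of pocket_1 below 0.004 m) or (horizontal distance between jar_c and pocket_1 below 0.006 m and z of jar_c in the frame of pocket_1 below 0.004 m)) and ((horizontal distance between jar_a and pocket_2 below 0.006 m and z of jar_a in the frame of pocket_2 below 0.004 m) or (horizontal distance between jar_b and pocket_2 below 0.006 m and z of jar_b in the frame of pocket_2 below 0.004 m) or (horizontal distance between jar_c and pocket_2 below 0.006 m and z of jar_c in the frame of pocket_2 below 0.004 m))), for 0.2 s.
3. the middle jar is held clear above the block while the other two pockets are filled (((z of jar_a in the frame of pocket_1 above 0.03 m and (contact force between jar_a and jar_block below 0.1 N and contact force between jar_a and the fingers above 0.5 N)) or (z of jar_b in the frame of pocket_1 above 0.03 m and (contact force between jar_b and jar_block below 0.1 N and contact force between jar_b and the fingers above 0.5 N)) or (z of jar_c in the frame of pocket_1 above 0.03 m and (contact force between jar_c and jar_block below 0.1 N and contact force between jar_c and the fingers above 0.5 N))) and ((horizontal distance between jar_a and pocket_0 below 0.006 m and z of jar_a in the frame of pocket_0 below 0.004 m) or (horizontal distance between jar_b and pocket_0 below 0.006 m and z of jar_b in the frame of pocket_0 below 0.004 m) or (horizontal distance between jar_c and pocket_0 below 0.006 m and z of jar_c in the frame of pocket_0 below 0.004 m)) and ((horizontal distance between jar_a and pocket_2 below 0.006 m and z of jar_a in the frame of pocket_2 below 0.004 m) or (horizontal distance between jar_b and pocket_2 below 0.006 m and z of jar_b in the frame of pocket_2 below 0.004 m) or (horizontal distance between jar_c and pocket_2 below 0.006 m and z of jar_c in the frame of pocket_2 below 0.004 m))), for 0.2 s.
4. the right jar is held clear above the block while the other two pockets are filled (((z of jar_a in the frame of pocket_1 above 0.03 m and (contact force between jar_a and jar_block below 0.1 N and contact force between jar_a and the fingers above 0.5 N)) or (z of jar_b in the frame of pocket_1 above 0.03 m and (contact force between jar_b and jar_block below 0.1 N and contact force between jar_b and the fingers above 0.5 N)) or (z of jar_c in the frame of pocket_1 above 0.03 m and (contact force between jar_c and jar_block below 0.1 N and contact force between jar_c and the fingers above 0.5 N))) and ((horizontal distance between jar_a and pocket_0 below 0.006 m and z of jar_a in the frame of pocket_0 below 0.004 m) or (horizontal distance between jar_b and pocket_0 below 0.006 m and z of jar_b in the frame of pocket_0 below 0.004 m) or (horizontal distance between jar_c and pocket_0 below 0.006 m and z of jar_c in the frame of pocket_0 below 0.004 m)) and ((horizontal distance between jar_a and pocket_1 below 0.006 m and z of jar_a in the frame of pocket_1 below 0.004 m) or (horizontal distance between jar_b and pocket_1 below 0.006 m and z of jar_b in the frame of pocket_1 below 0.004 m) or (horizontal distance between jar_c and pocket_1 below 0.006 m and z of jar_c in the frame of pocket_1 below 0.004 m))), for 0.2 s.
At the end, for the whole second after the job is handed in: One jar is held still in the fingers, base over 100 mm above the worktop, within 0.35 rad of upright, carried by nothing else; the other two sit in pockets (6 mm sideways, 4 mm height), not touched, each pressing on the block with under 2.7 N (so the held one is the heaviest) (((height (world z) of jar_a above 0.1 m and angle between jar_a's own z axis and vertical below 0.35 rad and linear speed of jar_a below 0.03 m/s and (contact force between jar_a and jar_block below 0.1 N and contact force between jar_a and the fingers above 0.5 N) and contact force between jar_a and jar_b below 0.1 N and contact force between jar_a and jar_c below 0.1 N and ((horizontal distance between jar_b and pocket_0 below 0.006 m and z of jar_b in the frame of pocket_0 below 0.004 m) or (horizontal distance between jar_b and pocket_1 below 0.006 m and z of jar_b in the frame of pocket_1 below 0.004 m) or (horizontal distance between jar_b and pocket_2 below 0.006 m and z of jar_b in the frame of pocket_2 below 0.004 m)) and ((horizontal distance between jar_c and pocket_0 below 0.006 m and z of jar_c in the frame of pocket_0 below 0.004 m) or (horizontal distance between jar_c and pocket_1 below 0.006 m and z of jar_c in the frame of pocket_1 below 0.004 m) or (horizontal distance between jar_c and pocket_2 below 0.006 m and z of jar_c in the frame of pocket_2 below 0.004 m)) and (contact force between jar_b and jar_block below 2.7 N and contact force between jar_b and the arm below 0.05 N and linear speed of jar_b below 0.02 m/s) and (contact force between jar_c and jar_block below 2.7 N and contact force between jar_c and the arm below 0.05 N and linear speed of jar_c below 0.02 m/s)) or (height (world z) of jar_b above 0.1 m and angle between jar_b's own z axis and vertical below 0.35 rad and linear speed of jar_b below 0.03 m/s and (contact force between jar_b and jar_block below 0.1 N and contact force between jar_b and the fingers above 0.5 N) and contact force between jar_b and jar_a below 0.1 N and contact force between jar_b and jar_c below 0.1 N and ((horizontal distance between jar_a and pocket_0 below 0.006 m and z of jar_a in the frame of pocket_0 below 0.004 m) or (horizontal distance between jar_a and pocket_1 below 0.006 m and z of jar_a in the frame of pocket_1 below 0.004 m) or (horizontal distance between jar_a and pocket_2 below 0.006 m and z of jar_a in the frame of pocket_2 below 0.004 m)) and ((horizontal distance between jar_c and pocket_0 below 0.006 m and z of jar_c in the frame of pocket_0 below 0.004 m) or (horizontal distance between jar_c and pocket_1 below 0.006 m and z of jar_c in the frame of pocket_1 below 0.004 m) or (horizontal distance between jar_c and pocket_2 below 0.006 m and z of jar_c in the frame of pocket_2 below 0.004 m)) and (contact force between jar_a and jar_block below 2.7 N and contact force between jar_a and the arm below 0.05 N and linear speed of jar_a below 0.02 m/s) and (contact force between jar_c and jar_block below 2.7 N and contact force between jar_c and the arm below 0.05 N and linear speed of jar_c below 0.02 m/s)) or (height (world z) of jar_c above 0.1 m and angle between jar_c's own z axis and vertical below 0.35 rad and linear speed of jar_c below 0.03 m/s and (contact force between jar_c and jar_block below 0.1 N and contact force between jar_c and the fingers above 0.5 N) and contact force between jar_c and jar_a below 0.1 N and contact force between jar_c and jar_b below 0.1 N and ((horizontal distance between jar_a and pocket_0 below 0.006 m and z of jar_a in the frame of pocket_0 below 0.004 m) or (horizontal distance between jar_a and pocket_1 below 0.006 m and z of jar_a in the frame of pocket_1 below 0.004 m) or (horizontal distance between jar_a and pocket_2 below 0.006 m and z of jar_a in the frame of pocket_2 below 0.004 m)) and ((horizontal distance between jar_b and pocket_0 below 0.006 m and z of jar_b in the frame of pocket_0 below 0.004 m) or (horizontal distance between jar_b and pocket_1 below 0.006 m and z of jar_b in the frame of pocket_1 below 0.004 m) or (horizontal distance between jar_b and pocket_2 below 0.006 m and z of jar_b in the frame of pocket_2 below 0.004 m)) and (contact force between jar_a and jar_block below 2.7 N and contact force between jar_a and the arm below 0.05 N and linear speed of jar_a below 0.02 m/s) and (contact force between jar_b and jar_block below 2.7 N and contact force between jar_b and the arm below 0.05 N and linear speed of jar_b below 0.02 m/s)))); the arm keeps its last pose, push and grip.
It fails at once if a jar is tipped more than 0.6 rad (angle between any of jar_a, jar_b, jar_c's own z axis and vertical above 0.6 rad).
It fails at once if a jar is dropped (falls faster than 0.25 m/s out of the fingers, its base more than 20 mm above the worktop) ((height (world z) of jar_a above 0.02 m and linear speed of jar_a above 0.25 m/s and contact force between jar_a and the fingers below 0.05 N) or (height (world z) of jar_b above 0.02 m and linear speed of jar_b above 0.25 m/s and contact force between jar_b and the fingers below 0.05 N) or (height (world z) of jar_c above 0.02 m and linear speed of jar_c above 0.25 m/s and contact force between jar_c and the fingers below 0.05 N)).
It fails at once if a bystander (tape, beaker, spoon, pen) is moved more than 30 mm (distance of any of tape, beaker, spoon, pen from where it was at the start of the episode above 0.03 m).
It also fails if it takes over 72 s, if anything falls off the work surface, if the arm or the gripper's body presses on something with over 40 N, if the wrist force passes 120 N, or if a joint passes its speed limit or range.

### The arm

A 6-joint arm with a two-finger parallel gripper is mounted at the origin on the work surface; the furniture and walls round the work are solid. World frame = base frame: x ahead of the robot, y to its left, z up, the work surface at z = 0. Lengths are in m, angles in rad, forces in N, time in s.
With the tool pointing down it reaches from about 0.4 to 0.925 m from the base axis. Payload 3.4 kg.
Tool frame: the origin (TCP) lies at the very end of the fingers, on their centre line; the grasp point (between the pads) lies 19 mm behind it; z points along the fingers, y is the line along which they close (so a half turn about z gives the same grasp; the last joint's range is limited). The gripper opens to 85 mm and grips with 20 to 120 N. Pads are 22 mm wide; open, the fingers measure 114 mm over their backs; the gripper's body (76 mm by 85 mm) begins 54 mm behind the grasp point. The pads swing forward as they close: fully open they stand 13 mm farther back than shut.
Start: joints at [-1.369, 0.307, 1.506, -0, 1.328, -0.073], TCP at [0.156, -0.553, 0.231] pointing down, gripper open.
Joint ranges: [-3.12, 3.12], [-1.05, 2.28], [0.14, 2.33], [-1.42, 4.57], [0.1, 2.73], [-2.68, 2.68]. Speed limits (rad/s): [2.57, 2.57, 3.14, 3.14, 3.14, 3.14].

### API

Orientations are given as a rotation vector (axis times angle).
In Python, from rig import status, read_camera, order gives the robot as it stands.
- The arm moves only by the tool carry_out, never from a script. Its argument "moves" is a list of rows, each a list of 4 numbers: the shift along the tool's x, y, z in units of 30 mm (1.0 is 30 mm), then the turn about the tool's z in units of 6 degrees (1.0 is 6 degrees). A call has exactly 5 rows; each row shifts and turns the commanded pose from where the row before left it, along the tool's axes as they then stand; what a row does not reach is not made up. A row lasts 1/10 s, in which the tool goes at most 50 mm and 8.59 degrees, less where a joint would pass 70% of its speed; a pose out of reach is approached as far as the arm can. A call is refused whole if a number of a shift passes 1 or a number of a turn 1, either way. A call with a gripper value outside its range is refused whole. "claw" is the closure, from 0 (fully open) to 1 (shut), set as the call begins (left out, the last holds). The fingers move at their own pace and stop on an object; "force" is the grip in N (left out, the last holds). Time passes only in rows, so rows that do not move let the fingers close, or fill a call up. It gives the time, the measured TCP pose, the force, the opening and the grip force at its end, in the units of the state.
- status.get_state(): the state, without advancing time (a new reading comes with each control period).
- read_camera(name): name is "scene" or "top" or "wrist"; returns a dict with "img" (400x640x3 uint8, blue, green, red), "camera_matrix" (3x3 intrinsics, pixels), "k1" (the pictures are not rectified: a ray, as slopes to the right and down, at radius r is drawn at 1 + k1 r^2 times it, then the intrinsics apply), "rvec" (rotation vector, rad) and "tvec" (3), from world to camera coordinates, as OpenCV has them. Camera axes: x right, y down, z forward; pixel columns grow to the right and rows downward; lengths in m; the calibration is good to about 2 mm. A picture is of the moment at which its call begins. There is no depth.
- order.finish_job(): hands the job in; it is judged then, once.
The state is a dict: "t": time; "joint_pos": joint angles; "joint_vel": joint speeds; "tau": joint torques, N m; "eef_pos": TCP position; "tcp_rot": TCP orientation; "ft_force": force on the tool from outside, world axes, zero at the start; "moment": the same for the moment, N m; "finger_gap": finger opening in m; "finger_force": force on a finger pad.
Only numpy, scipy, OpenCV 4.12 (cv2) and the standard library are available. Lean on these libraries where they do the work, as an engineer would, in place of code of your own. Each camera call takes 0.05 s, during which the arm holds its last target. There are 200 camera calls.

## Working session

There is one attempt and no reset: what is moved stays moved. The work goes in short steps, Python scripts to look and compute and a tool call to move; the robot and the scene stay as the last step left them, time stands still between calls to the robot, and variables do not carry over. Pictures are saved under pics/ and viewed, at most 10 in all, crops included, and the job is handed in when it is done.

Besides the shell and the picture viewer there is one more tool, called after "Emit:" by a JSON object that holds its "api" and its "payload". carry_out: Moves the arm, as the interface text tells. Its arguments: {"type":"object","properties":{"moves":{"type":"array"},"claw":{"type":"number"},"force":{"type":"number"}},"required":["moves"]}

```bash
mkdir -p pics; python3 - <<'E'
from rig import status, read_camera
import cv2,pickle
s=status.get_state();print({k:s[k] for k in('t','eef_pos','tcp_rot','ft_force','finger_gap')})
for n in('top','scene'):
    c=read_camera(n);pickle.dump(c,open(n+'.pkl','wb'));cv2.imwrite(f'pics/{n}0.png',c['img']);print(n,c['camera_matrix'],c['k1'],c['rvec'],c['tvec'])
E
```

```text
{'t': 0.0, 'eef_pos': array([ 0.15586198, -0.55274601,  0.23039792]), 'tcp_rot': array([-3.10997426e+00, -4.30025580e-01,  2.35953058e-04]), 'ft_force': array([ 0.1539403 , -0.48783148, -0.07137157]), 'finger_gap': 0.08550453585614522}
top [[492.74960971   0.         322.76982694]
 [  0.         492.74960971 200.28532234]
 [  0.           0.           1.        ]] -0.0008527982406533331 [ 2.1440907  -2.13058689  0.13692799] [7.38733934e-04 5.66255189e-01 1.50298971e+00]
scene [[492.40558632   0.         313.72265615]
 [  0.         492.40558632 197.94684134]
 [  0.           0.           1.        ]] -0.08564419198387709 [ 1.20784857 -2.07828082  1.10082218] [0.27576868 0.31092139 0.95337802]
```

View pics/top0.png

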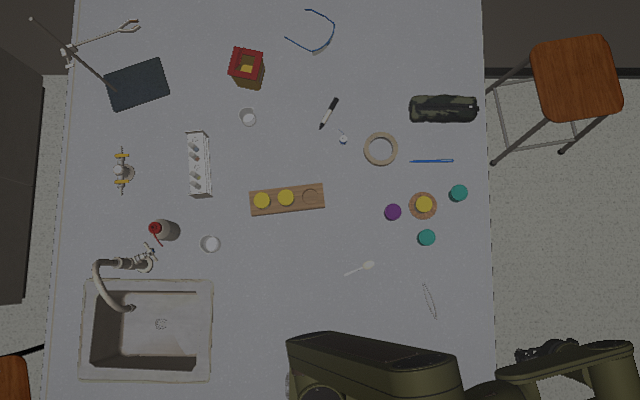

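View pics/scene0.png

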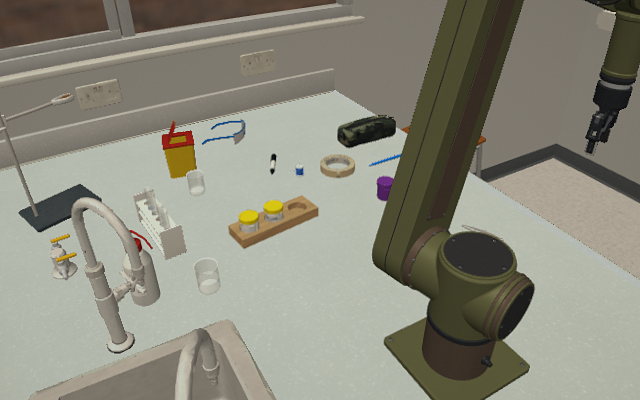

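The top view shows yellow lids at (262,200) and (286,198) in the block, the empty pocket at (309,195), and a yellow lid on the cork mat at (424,204). The look-alikes are purple at (393,212) and turquoise at (459,193) and (427,237). I choose the yellow one at (424,204) and check it in a close crop.

```bash
cat > h.py <<'E'
import numpy as np,cv2,pickle
def ray(c,uv,z):
    "world points of pixels uv on the plane at height z"
    k=c['k1'];uv=np.array(uv,float).reshape(-1,1,2)
    n=cv2.undistortPoints(uv,c['camera_matrix'],np.array([k,0,0,0,0.]))[:,0]
    R=cv2.Rodrigues(np.array(c['rvec'],float))[0];t=np.array(c['tvec'],float).ravel()
    d=np.c_[n,np.ones(len(n))]@R;o=-R.T@t
    return o+d*((z-o[2])/d[:,2])[:,None]
def blobs(c,lo=(20,120,70),hi=(35,255,255),amin=80):
    m=cv2.inRange(cv2.cvtColor(c['img'],cv2.COLOR_BGR2HSV),lo,hi)
    n,_,st,ce=cv2.connectedComponentsWithStats(m)
    return [(ce[i],st[i]) for i in range(1,n) if st[i][4]>amin]
E
python3 - <<'E'
from h import *
c=pickle.load(open('top.pkl','rb'));im=c['img']
for ce,st in blobs(c): print(ce.round(1),st,ray(c,[ce],.056).round(4))
a=cv2.resize(im[175:260,370:480],None,fx=5,fy=5,interpolation=cv2.INTER_CUBIC)
b=cv2.resize(im[175:225,240:335],None,fx=8,fy=8,interpolation=cv2.INTER_CUBIC)
cv2.imwrite('pics/cm.png',a);cv2.imwrite('pics/cb.png',b)
R=cv2.Rodrigues(c['rvec'])[0];print('cam',-R.T@c['tvec'])
E
```

```text
[246.7  64.1] [240  55  14  18 145] [[1.0095 0.2542 0.056 ]]
[285.2 196.9] [277 189  17  17 219] [[0.574  0.1211 0.056 ]]
[261.3 199.7] [253 192  17  17 219] [[0.5648 0.1955 0.056 ]]
[423.6 203.6] [416 196  17  16 219] [[ 0.5552 -0.3077  0.056 ]]
cam [ 0.3418472  -0.02405941  1.56913517]
```

View pics/cm.png

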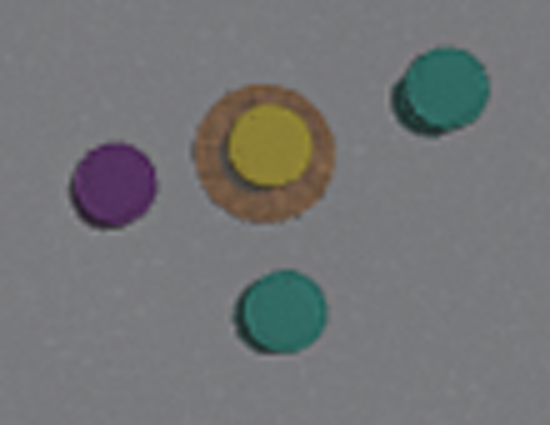

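View pics/cb.png

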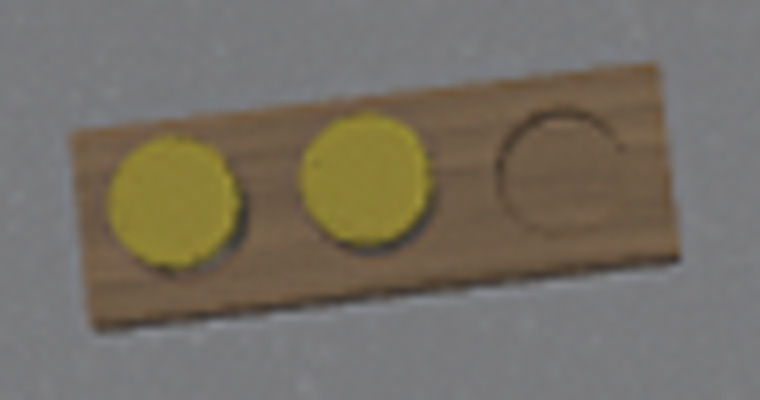

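The crops show a yellow lid on the cork mat at about (424,204), the empty pocket at about (310,196), and two seated yellow jars. I now turn these pixels into positions.

```bash
cat >> h.py <<'E'
def plan(xy,yaw=None,z=None):
    "tool-axis shift (units of 30 mm) and turn (units of 6 deg) from the measured pose; yaw = angle of closing axis, deg"
    from rig import status
    s=status.get_state();p=s['eef_pos'];R=cv2.Rodrigues(np.array(s['tcp_rot']))[0]
    y=np.degrees(np.arctan2(R[1,1],R[0,1]))
    t=0 if yaw is None else ((yaw-y+90)%180-90)
    a=np.radians(t);Rz=np.array([[np.cos(a),-np.sin(a),0],[np.sin(a),np.cos(a),0],[0,0,1]])
    d=np.r_[xy,p[2] if z is None else z]-p
    print('t %.2f pos %s jaw %.1f tilt %.3f'%(s['t'],p.round(4),y,R[2,2]),'F',np.round(s['ft_force'],2),'gap %.4f ff %.1f'%(s['finger_gap'],np.max(s['finger_force'])))
    print('turn units %.2f'%(-t/6),'shift after turn',((Rz@R).T@d/.03).round(3),'before',(R.T@d/.03).round(3))
E
python3 - <<'E'
from h import *
c=pickle.load(open('top.pkl','rb'))
L=ray(c,[b[0] for b in blobs(c)][1:],.0645);print(L.round(4))
p1,p0,m=L[:,:2]
print('row',np.degrees(np.arctan2(*(p0-p1)[::-1])), np.linalg.norm(p0-p1))
f=lambda q:[(x/8+240-.44,y/8+175-.44) for x,y in q]
C=ray(c,f([(70,130),(660,63),(680,262),(95,328)]),.028);print(C.round(4))
ctr=C.mean(0)[:2];e=(C[0]+C[3]-C[1]-C[2])[:2];print('centre',ctr,'row',np.degrees(np.arctan2(e[1],e[0])),np.linalg.norm(e)/2)
e/=np.linalg.norm(e);print('pockets',[(ctr+k*.075*e).round(4) for k in(1,0,-1)],'pocket2 circle',ray(c,f([(562,172)]),.028).round(4))
plan(m,-45,.15)
E
```

```text
[[ 0.5727  0.1203  0.0645]
 [ 0.5636  0.1942  0.0645]
 [ 0.554  -0.3061  0.0645]]
row 97.0563820552423 0.07451764764500597
[[ 0.5975  0.2416  0.028 ]
 [ 0.6255  0.0073  0.028 ]
 [ 0.5458 -0.0013  0.028 ]
 [ 0.5184  0.2293  0.028 ]]
centre [0.57180127 0.11922025] row 96.81511906620914 0.23409072024370275
pockets [array([0.5629, 0.1937]), array([0.5718, 0.1192]), array([0.5807, 0.0448])] pocket2 circle [[0.5815 0.0457 0.028 ]]
t 0.10 pos [ 0.1559 -0.5528  0.2305] jaw -74.3 tilt -1.000 F [ 0.69 -0.04  0.49] gap 0.0854 ff 0.0
turn units -4.88 shift after turn [15.197  3.574  2.677] before [15.003 -4.308  2.692]
```

Emit:
{"api": "carry_out", "payload": {"moves": [[1,-0.28,0,0],[1,-0.28,0,0],[1,-0.28,0,0],[1,-0.28,0,0],[1,-0.28,0,0]], "claw": 0, "force": 40}}

```text
t: 0.6
eef_pos: [0.2897, -0.4712, 0.2308]
tcp_rot: [-3.111, -0.43, 0.0]
ft_force: [0.9, 0.5, 1.3]
finger_gap: 0.0853
finger_force: 0.0
```

Emit:
{"api": "carry_out", "payload": {"moves": [[1,-0.28,0,0],[1,-0.28,0,0],[1,-0.28,0,0],[1,-0.28,0,0],[1,-0.28,0,0]]}}

```text
t: 1.1
eef_pos: [0.4227, -0.3901, 0.2308]
tcp_rot: [-3.111, -0.43, 0.001]
ft_force: [-1.1, 0.6, 0.4]
finger_gap: 0.0853
finger_force: 0.0
```

Emit:
{"api": "carry_out", "payload": {"moves": [[1,-0.28,0,0],[1,-0.28,0,0],[1,-0.28,0,0],[1,-0.28,0,0],[0.5,-0.28,0,0]]}}

```text
t: 1.6
eef_pos: [0.5423, -0.3128, 0.2306]
tcp_rot: [-3.111, -0.433, -0.0]
ft_force: [-0.0, 0.4, -0.5]
finger_gap: 0.0856
finger_force: 0.0
```

Emit:
{"api": "carry_out", "payload": {"moves": [[0,0,0.5,-1],[0,0,0.5,-1],[0,0,0.5,-1],[0,0,0.5,-1],[0,0,0,-1]]}}

```text
t: 2.1
eef_pos: [0.5381, -0.313, 0.1685]
tcp_rot: [-2.888, -1.225, 0.006]
ft_force: [0.4, 0.3, 0.2]
finger_gap: 0.0852
finger_force: 0.0
```

```bash
python3 - <<'E'
from h import *
from rig import read_camera
plan([.554,-.3061],None,.037)
c=read_camera('wrist');cv2.imwrite('pics/w1.png',c['img'])
for ce,st in blobs(c): print(ce.round(1),st,ray(c,[ce],.0645).round(4))
R=cv2.Rodrigues(c['rvec'])[0];print('cam',-R.T@c['tvec'])
E
```

```text
t 2.10 pos [ 0.5381 -0.313   0.1685] jaw -44.0 tilt -1.000 F [0.37 0.26 0.25] gap 0.0852 ff 0.0
turn units 0.00 shift after turn [0.542 0.247 4.38 ] before [0.542 0.247 4.38 ]
[329.4 178.7] [ 300  149   60   60 2854] [[ 0.5563 -0.3066  0.0645]]
cam [ 0.59023149 -0.26062529  0.31144322]
```

View pics/w1.png

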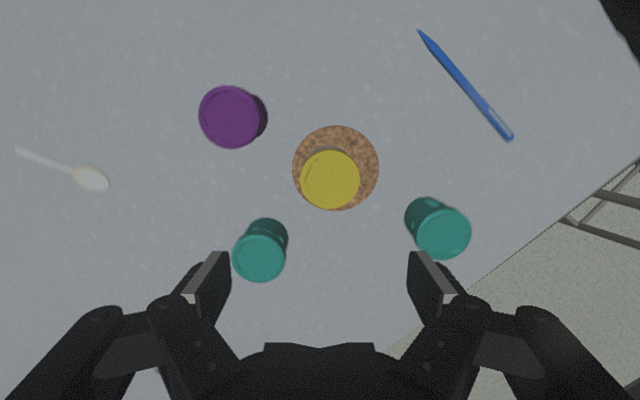

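The wrist view shows the yellow lid on the cork at (329,179), with the turquoise jars off to the gripper's side at (260,250) and (443,233). The fingers clear them, so I descend and close.

Emit:
{"api": "carry_out", "payload": {"moves": [[0.3,0.13,0,0],[0.27,0.13,0,0],[0,0,0.8,0],[0,0,0.8,0],[0,0,0.8,0]]}}

```text
t: 2.65
eef_pos: [0.5595, -0.3074, 0.0994]
tcp_rot: [2.893, 1.219, 0.002]
ft_force: [-0.6, 0.5, 0.0]
finger_gap: 0.0854
finger_force: 0.0
```

Emit:
{"api": "carry_out", "payload": {"moves": [[0,0,0.6,0],[0,0,0.6,0],[0,0,0.5,0],[0,0,0.28,0],[0,0,0,0]]}}

```text
t: 3.15
eef_pos: [0.558, -0.3067, 0.0389]
tcp_rot: [-2.893, -1.22, 0.002]
ft_force: [0.1, 0.1, 0.1]
finger_gap: 0.085
finger_force: 0.0
```

Emit:
{"api": "carry_out", "payload": {"moves": [[0,0,0,0],[0,0,0,0],[0,0,0,0],[0,0,0,0],[0,0,0,0]], "claw": 1, "force": 30}}

```text
t: 3.65
eef_pos: [0.5585, -0.3075, 0.0411]
tcp_rot: [2.893, 1.22, 0.002]
ft_force: [-0.6, 2.1, 5.8]
finger_gap: 0.0499
finger_force: 31.0
```

Emit:
{"api": "carry_out", "payload": {"moves": [[0,0,0,0],[0,0,0,0],[0,0,0,0],[0,0,0,0],[0,0,0,0]]}}

```text
t: 4.15
eef_pos: [0.5585, -0.3075, 0.0411]
tcp_rot: [2.893, 1.22, 0.002]
ft_force: [-0.2, 2.1, 6.2]
finger_gap: 0.0497
finger_force: 31.0
```

Emit:
{"api": "carry_out", "payload": {"moves": [[0,0,-0.3,0],[0,0,-0.7,0],[0,0,-1,0],[0,0,-1,0],[0,0,-1,0]]}}

```text
t: 4.65
eef_pos: [0.5576, -0.3072, 0.1609]
tcp_rot: [-2.894, -1.221, 0.001]
ft_force: [0.6, 0.1, -1.7]
finger_gap: 0.0503
finger_force: 31.6
```

```bash
python3 - <<'E'
from h import *
from rig import read_camera
plan([.581,.0452],7,None)
c=read_camera('wrist');cv2.imwrite('pics/w2.png',c['img'])
from rig import status
p=status.get_state()['eef_pos']
for ce,st in blobs(c): print(ce.round(1),st,ray(c,[ce],p[2]-.041+.0645).round(4))
E
```

```text
t 4.65 pos [ 0.5576 -0.3072  0.1609] jaw -44.3 tilt -1.000 F [ 0.57  0.13 -1.66] gap 0.0503 ff 31.6
turn units -8.54 shift after turn [ 1.1564e+01  2.2050e+00 -4.0000e-03] before [ 8.956e+00 -7.640e+00  3.000e-03]
[318.1 276.8] [ 263  224  111  106 9240] [[ 0.561  -0.3037  0.1904]]
```

View pics/w2.png

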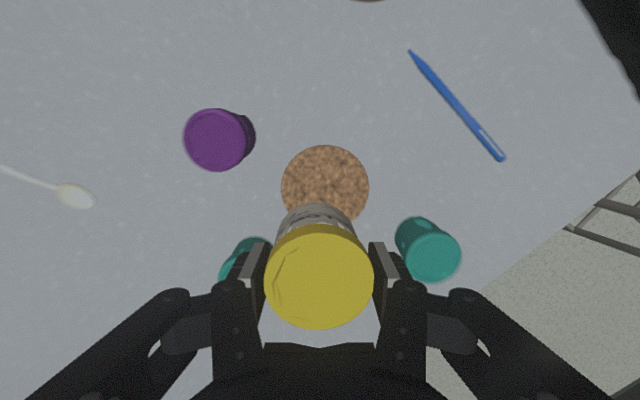

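```bash
python3 - <<'E'
from h import *
from rig import read_camera
c=read_camera('wrist');print(c['camera_matrix'],c['k1']);R=cv2.Rodrigues(c['rvec'])[0];print(-R.T@c['tvec'],R.round(3))
m=cv2.inRange(cv2.cvtColor(c['img'],cv2.COLOR_BGR2HSV),(20,120,70),(35,255,255))
for r in range(222,334,8): x=np.flatnonzero(m[r]); print(r,x.min() if len(x) else 0,x.max() if len(x) else 0,end=' | ')
E
```

```text
[[301.3497663    0.         318.64297971]
 [  0.         301.3497663  199.2457159 ]
 [  0.           0.           1.        ]] -0.021974924365894516
[ 0.61103411 -0.25566122  0.31010984] [[ 0.716 -0.698  0.009]
 [-0.671 -0.684  0.286]
 [-0.194 -0.211 -0.958]]
222 0 0 | 230 292 345 | 238 281 356 | 246 274 362 | 254 270 367 | 262 267 370 | 270 265 373 | 278 263 373 | 286 263 373 | 294 265 371 | 302 269 367 | 310 274 361 | 318 283 352 | 326 298 337 |
```

The picture shows the jar held upright by its lid at (318,278), with the mat empty below. I'll re-measure the lid's offset from the settled TCP.

```bash
cat >> h.py <<'E'
def lidoff(dz=.0235):
    "offset of the held lid from the TCP, in tool x,y"
    from rig import status,read_camera
    c=read_camera('wrist');s=status.get_state();p=s['eef_pos'];R=cv2.Rodrigues(np.array(s['tcp_rot']))[0]
    b=max(blobs(c),key=lambda b:b[1][4]);st=b[1];q=ray(c,[(st[0]+st[2]/2-.5,st[1]+st[3]/2-.5)],p[2]+dz)[0]
    print('tcp',p.round(4),'lid',q.round(4),'off tool',(R.T@(q-p)).round(4)); return q
E
python3 - <<'E'
from h import *
lidoff();plan([.581,.0452],7)
E
```

```text
tcp [ 0.5595 -0.3084  0.1625] lid [ 0.5605 -0.3091  0.186 ] off tool [ 0.0002  0.0014 -0.0235]
t 4.80 pos [ 0.5595 -0.3084  0.1625] jaw -44.3 tilt -1.000 F [ 0.35  0.19 -1.89] gap 0.0498 ff 32.1
turn units -8.54 shift after turn [11.61   2.149  0.025] before [ 8.942 -7.711 -0.034]
```

Emit:
{"api": "carry_out", "payload": {"moves": [[0,0,0,-1],[0,0,0,-1],[0,0,0,-1],[0,0,0,-1],[0,0,0,-1]]}}

```text
t: 5.3
eef_pos: [0.5567, -0.3066, 0.1575]
tcp_rot: [-2.473, -1.931, 0.002]
ft_force: [0.5, -0.4, -2.4]
finger_gap: 0.05
finger_force: 32.1
```

Emit:
{"api": "carry_out", "payload": {"moves": [[0,0,0,-1],[0,0,0,-1],[0,0,0,-1],[0,0,0,-0.54],[0.6,0.15,0,0]]}}

```text
t: 5.8
eef_pos: [0.5592, -0.29, 0.1578]
tcp_rot: [-2.083, -2.349, 0.002]
ft_force: [0.9, 1.2, -1.1]
finger_gap: 0.0499
finger_force: 32.1
```

Emit:
{"api": "carry_out", "payload": {"moves": [[1,0.2,0,0],[1,0.2,0,0],[1,0.2,0,0],[1,0.2,0,0],[1,0.2,0,0]]}}

```text
t: 6.3
eef_pos: [0.5705, -0.1337, 0.1585]
tcp_rot: [-2.081, -2.349, 0.001]
ft_force: [1.2, -0.5, -1.5]
finger_gap: 0.0501
finger_force: 32.1
```

Emit:
{"api": "carry_out", "payload": {"moves": [[1,0.2,0,0],[1,0.2,0,0],[1,0.2,0,0],[0.8,0.2,0,0],[0.5,0,0,0]]}}

```text
t: 6.8
eef_pos: [0.579, -0.0025, 0.1587]
tcp_rot: [-2.079, -2.352, 0.001]
ft_force: [0.4, 0.3, -1.7]
finger_gap: 0.0498
finger_force: 32.1
```

Emit:
{"api": "carry_out", "payload": {"moves": [[0,0,0,0],[0,0,0,0],[0,0,0,0],[0,0,0,0],[0,0,0,0]]}}

```text
t: 7.3
eef_pos: [0.58, -0.0064, 0.1599]
tcp_rot: [2.084, 2.351, -0.0]
ft_force: [-0.1, 0.8, -1.8]
finger_gap: 0.05
finger_force: 32.1
```

```bash
python3 - <<'E'
from h import *
lidoff();plan([.581,.0452],7)
from rig import read_camera
c=read_camera('wrist');pickle.dump(c,open('w3.pkl','wb'))
for ce,st in blobs(c): print(ce.round(1),st,ray(c,[ce],.0645).round(4))
cv2.imwrite('pics/w3.png',c['img'])
t=read_camera('top');pickle.dump(t,open('t3.pkl','wb'));
for ce,st in blobs(t): print('top',ce.round(1),st,ray(t,[ce],.186).round(4))
E
```

```text
tcp [ 0.58   -0.0063  0.1599] lid [ 0.5798 -0.0053  0.1834] off tool [ 0.0011 -0.0001 -0.0235]
t 7.35 pos [ 0.58   -0.0063  0.1599] jaw 6.9 tilt -1.000 F [-1.03 -0.5  -1.11] gap 0.0501 ff 32.1
turn units -0.02 shift after turn [ 1.7    0.243 -0.   ] before [ 1.7   0.24 -0.  ]
[330.7  34.3] [ 296    0   71   74 4269] [[0.5741 0.1185 0.0645]]
[318.2 276.9] [ 263  224  111  106 9226] [[ 0.5885 -0.0769  0.0645]]
top [246.7  63.8] [240  55  14  18 158] [[0.9531 0.2303 0.186 ]]
top [283.6 196.7] [277 189  14  17 173] [[0.5547 0.1131 0.186 ]]
top [261.3 199.8] [253 192  17  17 220] [[0.5456 0.1766 0.186 ]]
```

View pics/w3.png

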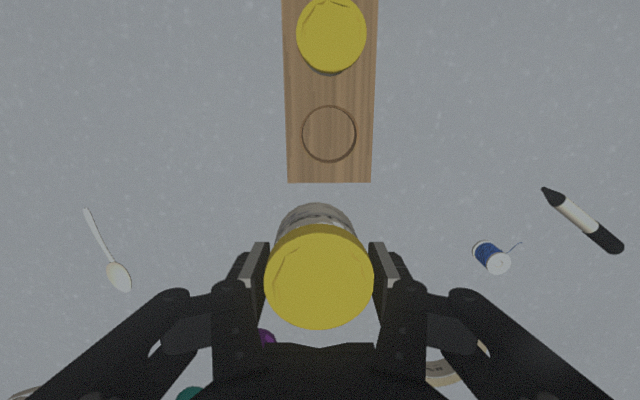

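The wrist view shows the held jar at (318,278), with the empty pocket's rim centred at (329,133.5) and clear ahead of it. I compute the pocket's position from this view.

```bash
python3 - <<'E'
from h import *
c=pickle.load(open('w3.pkl','rb'))
print(ray(c,[(329,133.5),(302,133),(356,133),(329,104.5),(329,162)],.028).round(4))
print('block corners right end',ray(c,[(287.5,182.5),(371.5,182.5)],.028).round(4))
im=c['img'][90:200,270:390];cv2.imwrite('pics/p3.png',cv2.resize(im,None,fx=5,fy=5,interpolation=cv2.INTER_CUBIC))
E
```

```text
[[0.5834 0.0466 0.028 ]
 [0.5594 0.0442 0.028 ]
 [0.6074 0.0499 0.028 ]
 [0.5802 0.0713 0.028 ]
 [0.5867 0.0211 0.028 ]]
block corners right end [[ 0.5506 -0.0027  0.028 ]
 [ 0.6288  0.0067  0.028 ]]
```

View pics/p3.png

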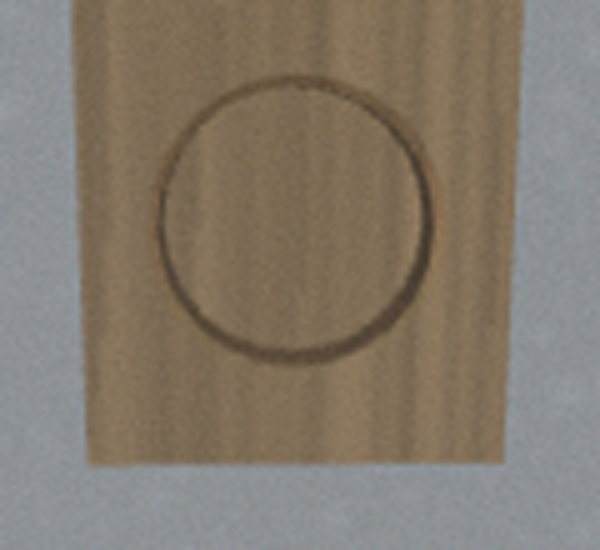

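Emit:
{"api": "carry_out", "payload": {"moves": [[0.5,0.1,0,0],[0.7,0.1,0,0],[0.4,0.08,0.4,0],[0.1,0,0.5,0],[0,0,0.5,0]]}}

```text
t: 7.95
eef_pos: [0.5819, 0.0478, 0.1169]
tcp_rot: [-2.08, -2.354, -0.0]
ft_force: [-0.0, -1.0, -2.0]
finger_gap: 0.0499
finger_force: 32.1
```

Emit:
{"api": "carry_out", "payload": {"moves": [[0,0,0.4,0],[0,0,0.4,0],[0,0,0.3,0],[0,0,0,0],[0,0,0,0]]}}

```text
t: 8.45
eef_pos: [0.5822, 0.0461, 0.0848]
tcp_rot: [-2.082, -2.352, 0.0]
ft_force: [-0.1, 0.2, -1.6]
finger_gap: 0.0497
finger_force: 32.1
```

```bash
python3 - <<'E'
from h import *
lidoff();plan([.5822,.0452],7)
from rig import read_camera
c=read_camera('wrist');b=min(blobs(c),key=lambda b:b[1][1]);print(b,ray(c,[b[0]],.0645))
E
```

```text
tcp [0.5826 0.0461 0.0853] lid [0.582  0.0475 0.1088] off tool [ 0.0015 -0.0004 -0.0235]
t 8.50 pos [0.5826 0.0461 0.0853] jaw 7.0 tilt -1.000 F [-0.51  0.48 -1.92] gap 0.0498 ff 32.1
turn units -0.00 shift after turn [-0.029 -0.017 -0.   ] before [-0.029 -0.017 -0.   ]
(array([316.95033113,   3.13907285]), array([292,   0,  52,   9, 302], dtype=int32)) [[0.56738153 0.16730778 0.0645    ]]
```

Emit:
{"api": "carry_out", "payload": {"moves": [[-0.03,0,0.2,0],[0,0,0.2,0],[0,0,0.2,0],[0,0,0.2,0],[0,0,0.15,0]]}}

```text
t: 9.05
eef_pos: [0.5828, 0.0456, 0.0563]
tcp_rot: [2.082, 2.352, 0.002]
ft_force: [0.6, 0.1, -1.4]
finger_gap: 0.0497
finger_force: 32.6
```

Emit:
{"api": "carry_out", "payload": {"moves": [[0,0,0,0],[0,0,0,0],[0,0,0,0],[0,0,0,0],[0,0,0,0]]}}

```text
t: 9.55
eef_pos: [0.5824, 0.0454, 0.0565]
tcp_rot: [2.082, 2.352, 0.001]
ft_force: [2.1, 0.5, -2.8]
finger_gap: 0.0499
finger_force: 32.5
```

Emit:
{"api": "carry_out", "payload": {"moves": [[0,0,0.15,0],[0,0,0.15,0],[0,0,0.15,0],[0,0,0.05,0],[0,0,0,0]]}}

```text
t: 10.05
eef_pos: [0.5824, 0.0454, 0.0413]
tcp_rot: [2.082, 2.353, 0.0]
ft_force: [2.2, 0.9, -0.1]
finger_gap: 0.0496
finger_force: 32.8
```

Emit:
{"api": "carry_out", "payload": {"moves": [[0,0,0,0],[0,0,0,0],[0,0,0,0],[0,0,0,0],[0,0,0,0]]}}

```text
t: 10.55
eef_pos: [0.5824, 0.0453, 0.0414]
tcp_rot: [2.082, 2.352, 0.0]
ft_force: [2.2, 1.9, -1.3]
finger_gap: 0.05
finger_force: 32.6
```

Emit:
{"api": "carry_out", "payload": {"moves": [[0,0,0.03,0],[0,0,0,0],[0,0,0,0],[0,0,0,0],[0,0,0,0]]}}

```text
t: 11.05
eef_pos: [0.5824, 0.0455, 0.0412]
tcp_rot: [2.082, 2.352, 0.001]
ft_force: [0.6, 1.5, 5.5]
finger_gap: 0.0501
finger_force: 33.1
```

Emit:
{"api": "carry_out", "payload": {"moves": [[0,0,0,0],[0,0,0,0],[0,0,0,0],[0,0,0,0],[0,0,0,0]], "claw": 0}}

```text
t: 11.55
eef_pos: [0.5819, 0.0452, 0.0402]
tcp_rot: [-2.082, -2.352, 0.001]
ft_force: [-0.6, 0.2, -0.2]
finger_gap: 0.0854
finger_force: 0.0
```

Emit:
{"api": "carry_out", "payload": {"moves": [[0,0,-0.3,0],[0,0,-0.7,0],[0,0,-0.9,0],[0,0,-0.9,0],[0,0,-0.5,0]]}}

```text
t: 12.05
eef_pos: [0.5835, 0.0454, 0.1425]
tcp_rot: [2.08, 2.35, 0.004]
ft_force: [0.4, 0.9, -0.3]
finger_gap: 0.0855
finger_force: 0.0
```

Emit:
{"api": "carry_out", "payload": {"moves": [[0.6,0,0,0],[0.6,0,0,0],[0.6,0,0,0],[0.4,0,0,0],[0,0,0,0]]}}

```text
t: 12.55
eef_pos: [0.574, 0.1122, 0.1399]
tcp_rot: [2.08, 2.355, 0.001]
ft_force: [-0.9, -1.2, 0.2]
finger_gap: 0.0853
finger_force: 0.0
```

```bash
python3 - <<'E'
from h import *
from rig import read_camera
plan([.563,.194],7)
c=read_camera('wrist');cv2.imwrite('pics/w4.png',c['img'])
for ce,st in blobs(c): print(ce.round(1),st,ray(c,[(st[0]+st[2]/2-.5,st[1]+st[3]/2-.5)],.0645).round(4))
c=read_camera('top')
for ce,st in blobs(c): print('top',ce.round(1),st,ray(c,[ce],.0645).round(4))
E
```

```text
t 12.55 pos [0.574  0.1122 0.1399] jaw 7.1 tilt -1.000 F [-0.86 -1.21  0.21] gap 0.0853 ff 0.0
turn units 0.02 shift after turn [ 2.753e+00 -3.200e-02  1.000e-03] before [ 2.753e+00 -2.700e-02  1.000e-03]
[319.   95.3] [ 283   57   73   77 4451] [[0.5645 0.1941 0.0645]]
[319.2 198.2] [ 286  165   67   67 3469] [[0.5736 0.1208 0.0645]]
[316.2 283.5] [ 286  255   61   58 2798] [[0.5802 0.0471 0.0645]]
top [246.7  63.7] [240  55  14  18 159] [[1.0071 0.2529 0.0645]]
top [309.7 194.9] [302 187  17  17 217] [[0.5796 0.0445 0.0645]]
top [261.7 199.8] [255 192  15  17 211] [[0.5634 0.193  0.0645]]
```

View pics/w4.png

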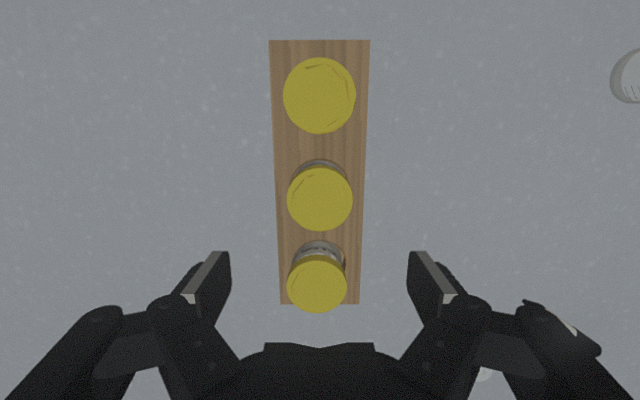

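The wrist view shows all three lids seated in line at (319,95), (319,198) and (316,284). Next I heft the left jar.

Emit:
{"api": "carry_out", "payload": {"moves": [[0.6,0,0,0],[0.8,0,0,0],[0.8,0,0,0],[0.5,0,0,0],[0.05,0,0,0]]}}

```text
t: 13.15
eef_pos: [0.5641, 0.1936, 0.1395]
tcp_rot: [2.08, 2.354, 0.0]
ft_force: [0.7, -0.6, 0.1]
finger_gap: 0.0855
finger_force: 0.0
```

Emit:
{"api": "carry_out", "payload": {"moves": [[0,0,0.4,0],[0,0,0.5,0],[0,0,0.5,0],[0,0,0.4,0],[0,0,0,0]]}}

```text
t: 13.65
eef_pos: [0.5625, 0.1912, 0.0831]
tcp_rot: [-2.082, -2.35, 0.007]
ft_force: [-0.5, -0.8, -0.3]
finger_gap: 0.0853
finger_force: 0.0
```

```bash
python3 - <<'E'
from h import *
plan([.564,.194],7,.040)
E
```

```text
t 13.65 pos [0.5625 0.1912 0.0831] jaw 6.9 tilt -1.000 F [-0.48 -0.77 -0.3 ] gap 0.0853 ff 0.0
turn units -0.01 shift after turn [0.087 0.067 1.435] before [0.087 0.067 1.435]
```

Emit:
{"api": "carry_out", "payload": {"moves": [[0.05,0.04,0.4,0],[0,0,0.4,0],[0,0,0.35,0],[0,0,0.25,0],[0,0,0,0]]}}

```text
t: 14.15
eef_pos: [0.5641, 0.1941, 0.042]
tcp_rot: [-2.081, -2.352, 0.004]
ft_force: [-0.1, -0.4, 0.2]
finger_gap: 0.0853
finger_force: 0.0
```

Emit:
{"api": "carry_out", "payload": {"moves": [[0,0,0,0],[0,0,0,0],[0,0,0,0],[0,0,0,0],[0,0,0,0]]}}

```text
t: 14.65
eef_pos: [0.5654, 0.1944, 0.0439]
tcp_rot: [2.082, 2.352, 0.001]
ft_force: [-0.1, 0.1, 0.8]
finger_gap: 0.0854
finger_force: 0.0
```

Emit:
{"api": "carry_out", "payload": {"moves": [[0,0,0,0],[0,0,0,0],[0,0,0,0],[0,0,0,0],[0,0,0,0]], "claw": 1, "force": 40}}

```text
t: 15.15
eef_pos: [0.5649, 0.1943, 0.0438]
tcp_rot: [-2.082, -2.353, 0.0]
ft_force: [-2.1, -0.0, 4.2]
finger_gap: 0.0492
finger_force: 41.4
```

Emit:
{"api": "carry_out", "payload": {"moves": [[0,0,0,0],[0,0,0,0],[0,0,0,0],[0,0,0,0],[0,0,0,0]]}}

```text
t: 15.65
eef_pos: [0.5649, 0.1944, 0.0438]
tcp_rot: [-2.082, -2.353, 0.0]
ft_force: [-1.8, -0.4, 5.7]
finger_gap: 0.0496
finger_force: 41.4
```

Emit:
{"api": "carry_out", "payload": {"moves": [[0,0,-0.2,0],[0,0,-0.5,0],[0,0,-0.6,0],[0,0,-0.5,0],[0,0,-0.2,0]]}}

```text
t: 16.15
eef_pos: [0.5659, 0.1945, 0.1043]
tcp_rot: [2.081, 2.352, 0.002]
ft_force: [0.6, 0.4, -4.8]
finger_gap: 0.0492
finger_force: 42.6
```

Emit:
{"api": "carry_out", "payload": {"moves": [[0,0,0,0],[0,0,0,0],[0,0,0,0],[0,0,0,0],[0,0,0,0]]}}

```text
t: 16.65
eef_pos: [0.5648, 0.1943, 0.1028]
tcp_rot: [-2.082, -2.352, 0.002]
ft_force: [-0.5, -0.2, -4.7]
finger_gap: 0.0495
finger_force: 42.6
```

Emit:
{"api": "carry_out", "payload": {"moves": [[0,0,0,0],[0,0,0,0],[0,0,0,0],[0,0,0,0],[0,0,0,0]]}}

```text
t: 17.15
eef_pos: [0.5652, 0.1944, 0.1036]
tcp_rot: [2.082, 2.353, 0.0]
ft_force: [-0.1, -0.7, -4.3]
finger_gap: 0.0497
finger_force: 42.6
```

```bash
python3 - <<'E'
from h import *
plan([.5649,.1944],7,.044);lidoff(.0207)
E
```

```text
t 17.15 pos [0.5652 0.1944 0.1036] jaw 7.0 tilt -1.000 F [-0.11 -0.66 -4.29] gap 0.0497 ff 42.6
turn units -0.00 shift after turn [ 1.000e-03 -1.000e-02  1.985e+00] before [ 1.000e-03 -1.000e-02  1.985e+00]
tcp [0.5652 0.1944 0.1035] lid [0.566  0.1907 0.1242] off tool [-0.0037  0.0004 -0.0207]
```

The left jar weighs about 4.5 N, so it is clearly the heaviest. I put it back in its own pocket.

Emit:
{"api": "carry_out", "payload": {"moves": [[0,0,0.4,0],[0,0,0.5,0],[0,0,0.4,0],[0,0,0.3,0],[0,0,0.15,0]]}}

```text
t: 17.7
eef_pos: [0.5644, 0.1941, 0.0495]
tcp_rot: [-2.081, -2.352, 0.003]
ft_force: [-0.1, -0.4, -3.9]
finger_gap: 0.0497
finger_force: 42.5
```

Emit:
{"api": "carry_out", "payload": {"moves": [[0,0,0.15,0],[0,0,0.08,0],[0,0,0.02,0],[0,0,0,0],[0,0,0,0]]}}

```text
t: 18.2
eef_pos: [0.5654, 0.1945, 0.0439]
tcp_rot: [2.082, 2.352, 0.001]
ft_force: [-0.3, -0.2, -2.3]
finger_gap: 0.0497
finger_force: 42.6
```

Emit:
{"api": "carry_out", "payload": {"moves": [[0,0,0.02,0],[0,0,0,0],[0,0,0,0],[0,0,0,0],[0,0,0,0]]}}

```text
t: 18.7
eef_pos: [0.5654, 0.1945, 0.0438]
tcp_rot: [2.082, 2.352, 0.001]
ft_force: [-3.1, 0.1, 6.1]
finger_gap: 0.0499
finger_force: 43.3
```

Emit:
{"api": "carry_out", "payload": {"moves": [[0,0,0,0],[0,0,0,0],[0,0,0,0],[0,0,0,0],[0,0,0,0]], "claw": 0}}

```text
t: 19.2
eef_pos: [0.5652, 0.1944, 0.0428]
tcp_rot: [-2.082, -2.353, -0.0]
ft_force: [0.1, 0.0, 0.4]
finger_gap: 0.0853
finger_force: 0.0
```

Emit:
{"api": "carry_out", "payload": {"moves": [[0,0,-0.3,0],[0,0,-0.5,0],[0,0,-0.6,0],[0,0,-0.4,0],[0,0,-0.2,0]]}}

```text
t: 19.7
eef_pos: [0.5661, 0.1946, 0.1047]
tcp_rot: [2.081, 2.351, 0.004]
ft_force: [-0.2, 0.5, -0.6]
finger_gap: 0.0854
finger_force: 0.0
```

Emit:
{"api": "carry_out", "payload": {"moves": [[-0.5,0,0,0],[-0.6,0,0,0],[-0.6,0,0,0],[-0.5,0,0,0],[-0.3,0,0,0]]}}

```text
t: 20.2
eef_pos: [0.5739, 0.118, 0.1023]
tcp_rot: [-2.083, -2.351, 0.002]
ft_force: [-0.8, -0.8, 0.3]
finger_gap: 0.0853
finger_force: 0.0
```

Emit:
{"api": "carry_out", "payload": {"moves": [[0,0,0,0],[0,0,0,0],[0,0,0,0],[0,0,0,0],[0,0,0,0]]}}

```text
t: 20.7
eef_pos: [0.5742, 0.1205, 0.1029]
tcp_rot: [-2.081, -2.354, -0.0]
ft_force: [-0.2, -0.0, -0.9]
finger_gap: 0.0852
finger_force: 0.0
```

```bash
python3 - <<'E'
from h import *
from rig import read_camera
plan([.573,.1203],7,.0415)
c=read_camera('wrist')
for ce,st in blobs(c): print(ce.round(1),st,ray(c,[(st[0]+st[2]/2-.5,st[1]+st[3]/2-.5)],.0645).round(4))
E
```

```text
t 20.70 pos [0.5742 0.1205 0.1029] jaw 7.0 tilt -1.000 F [-0.17 -0.   -0.85] gap 0.0852 ff 0.0
turn units 0.01 shift after turn [-2.000e-03 -4.100e-02  2.047e+00] before [-2.000e-03 -4.100e-02  2.047e+00]
[317.9 106.7] [ 275   62   87   91 6253] [[0.5651 0.1944 0.0645]]
[317.5 225.5] [ 279  187   78   77 4686] [[0.5736 0.1219 0.0645]]
[314.5 318.5] [ 280  288   70   60 3413] [[0.58   0.051  0.0645]]
```

Emit:
{"api": "carry_out", "payload": {"moves": [[0,-0.02,0.4,0],[0,0,0.5,0],[0,0,0.5,0],[0,0,0.4,0],[0,0,0.23,0]]}}

```text
t: 21.25
eef_pos: [0.5727, 0.1198, 0.0403]
tcp_rot: [-2.081, -2.352, 0.003]
ft_force: [0.7, -0.1, -0.5]
finger_gap: 0.0856
finger_force: 0.0
```

Emit:
{"api": "carry_out", "payload": {"moves": [[0,0,0,0],[0,0,0,0],[0,0,0,0],[0,0,0,0],[0,0,0,0]]}}

```text
t: 21.75
eef_pos: [0.5741, 0.1199, 0.0426]
tcp_rot: [2.081, 2.352, 0.001]
ft_force: [0.7, 0.9, -0.3]
finger_gap: 0.0852
finger_force: 0.0
```

Emit:
{"api": "carry_out", "payload": {"moves": [[0,0,0,0],[0,0,0,0],[0,0,0,0],[0,0,0,0],[0,0,0,0]], "claw": 1}}

```text
t: 22.25
eef_pos: [0.5737, 0.1199, 0.0424]
tcp_rot: [2.082, 2.352, 0.0]
ft_force: [-1.1, 0.5, 4.6]
finger_gap: 0.05
finger_force: 41.2
```

Emit:
{"api": "carry_out", "payload": {"moves": [[0,0,0,0],[0,0,0,0],[0,0,0,0],[0,0,0,0],[0,0,0,0]]}}

```text
t: 22.75
eef_pos: [0.5738, 0.1198, 0.0424]
tcp_rot: [2.082, 2.352, 0.0]
ft_force: [-1.9, -0.4, 6.6]
finger_gap: 0.0494
finger_force: 41.2
```

Emit:
{"api": "carry_out", "payload": {"moves": [[0,0,-0.2,0],[0,0,-0.5,0],[0,0,-0.6,0],[0,0,-0.5,0],[0,0,-0.2,0]]}}

```text
t: 23.25
eef_pos: [0.5745, 0.12, 0.1033]
tcp_rot: [2.081, 2.352, 0.003]
ft_force: [0.8, -0.4, -2.2]
finger_gap: 0.0497
finger_force: 41.7
```

Emit:
{"api": "carry_out", "payload": {"moves": [[0,0,0,0],[0,0,0,0],[0,0,0,0],[0,0,0,0],[0,0,0,0]]}}

```text
t: 23.75
eef_pos: [0.5733, 0.1198, 0.1013]
tcp_rot: [-2.081, -2.352, 0.002]
ft_force: [0.2, 0.0, -2.5]
finger_gap: 0.0495
finger_force: 41.7
```

Emit:
{"api": "carry_out", "payload": {"moves": [[0,0,0,0],[0,0,0,0],[0,0,0,0],[0,0,0,0],[0,0,0,0]]}}

```text
t: 24.25
eef_pos: [0.5737, 0.1199, 0.102]
tcp_rot: [2.082, 2.353, 0.0]
ft_force: [0.4, -0.1, -1.1]
finger_gap: 0.0496
finger_force: 41.7
```

```bash
python3 - <<'E'
from h import *
plan([.5738,.1198],7,.0425);lidoff(.022)
E
```

```text
t 24.25 pos [0.5737 0.1199 0.102 ] jaw 7.0 tilt -1.000 F [ 0.36 -0.09 -1.06] gap 0.0496 ff 41.7
turn units -0.00 shift after turn [-0.003  0.004  1.985] before [-0.003  0.004  1.985]
tcp [0.5737 0.1198 0.1021] lid [0.5742 0.117  0.1241] off tool [-0.0029  0.0002 -0.022 ]
```

The middle jar weighs about 2 N, so it is light. I lower it back.

Emit:
{"api": "carry_out", "payload": {"moves": [[0,0,0.4,0],[0,0,0.5,0],[0,0,0.4,0],[0,0,0.3,0],[0,0,0.15,0]]}}

```text
t: 24.8
eef_pos: [0.5729, 0.1197, 0.048]
tcp_rot: [-2.081, -2.351, 0.003]
ft_force: [0.5, -0.7, -1.1]
finger_gap: 0.0499
finger_force: 41.7
```

Emit:
{"api": "carry_out", "payload": {"moves": [[0,0,0.15,0],[0,0,0.08,0],[0,0,0.02,0],[0,0,0,0],[0,0,0,0]]}}

```text
t: 25.3
eef_pos: [0.5738, 0.1198, 0.0424]
tcp_rot: [2.082, 2.352, 0.001]
ft_force: [-1.5, 0.1, 2.9]
finger_gap: 0.0498
finger_force: 41.8
```

Emit:
{"api": "carry_out", "payload": {"moves": [[0,0,0.02,0],[0,0,0,0],[0,0,0,0],[0,0,0,0],[0,0,0,0]]}}

```text
t: 25.8
eef_pos: [0.5738, 0.1198, 0.0424]
tcp_rot: [2.082, 2.352, 0.001]
ft_force: [-2.6, -0.6, 7.2]
finger_gap: 0.0495
finger_force: 42.4
```

Emit:
{"api": "carry_out", "payload": {"moves": [[0,0,0,0],[0,0,0,0],[0,0,0,0],[0,0,0,0],[0,0,0,0]], "claw": 0}}

```text
t: 26.3
eef_pos: [0.5737, 0.1199, 0.0413]
tcp_rot: [-2.082, -2.353, 0.0]
ft_force: [-0.4, -0.5, -0.4]
finger_gap: 0.0852
finger_force: 0.0
```

Emit:
{"api": "carry_out", "payload": {"moves": [[0,0,-0.3,0],[0,0,-0.5,0],[0,0,-0.6,0],[0,0,-0.4,0],[0,0,-0.2,0]]}}

```text
t: 26.8
eef_pos: [0.5746, 0.12, 0.1032]
tcp_rot: [2.081, 2.351, 0.003]
ft_force: [-0.2, 0.8, -0.2]
finger_gap: 0.0852
finger_force: 0.0
```

Emit:
{"api": "carry_out", "payload": {"moves": [[-0.5,0,0,0],[-0.6,0,0,0],[-0.6,0,0,0],[-0.5,0,0,0],[-0.3,0,0,0]]}}

```text
t: 27.3
eef_pos: [0.5825, 0.0435, 0.1008]
tcp_rot: [-2.083, -2.351, 0.002]
ft_force: [0.0, -0.4, -0.9]
finger_gap: 0.0856
finger_force: 0.0
```

Emit:
{"api": "carry_out", "payload": {"moves": [[0,0,0,0],[0,0,0,0],[0,0,0,0],[0,0,0,0],[0,0,0,0]]}}

```text
t: 27.8
eef_pos: [0.5827, 0.046, 0.1014]
tcp_rot: [-2.081, -2.354, -0.0]
ft_force: [-0.2, -0.1, -0.7]
finger_gap: 0.0853
finger_force: 0.0
```

```bash
python3 - <<'E'
from h import *
from rig import read_camera
plan([.582,.0455],7,.0415)
c=read_camera('wrist')
for ce,st in blobs(c): print(ce.round(1),st,ray(c,[(st[0]+st[2]/2-.5,st[1]+st[3]/2-.5)],.0645).round(4))
E
```

```text
t 27.80 pos [0.5827 0.046  0.1014] jaw 7.0 tilt -1.000 F [-0.18 -0.05 -0.68] gap 0.0853 ff 0.0
turn units 0.01 shift after turn [-0.014 -0.027  1.997] before [-0.014 -0.027  1.997]
[317.3   6.5] [285   0  68  18 771] [[0.5678 0.1696 0.0645]]
[318.6 106.7] [ 275   61   88   92 6359] [[0.5739 0.1202 0.0645]]
[314.8 227.6] [ 276  189   78   77 4694] [[0.5803 0.0464 0.0645]]
```

Emit:
{"api": "carry_out", "payload": {"moves": [[0,-0.04,0.4,0],[0,0,0.5,0],[0,0,0.5,0],[0,0,0.4,0],[0,0,0.18,0]]}}

```text
t: 28.35
eef_pos: [0.5804, 0.0453, 0.0402]
tcp_rot: [-2.081, -2.351, 0.003]
ft_force: [0.1, 0.1, -0.4]
finger_gap: 0.0854
finger_force: 0.0
```

Emit:
{"api": "carry_out", "payload": {"moves": [[0,0,0,0],[0,0,0,0],[0,0,0,0],[0,0,0,0],[0,0,0,0]]}}

```text
t: 28.85
eef_pos: [0.582, 0.0453, 0.0426]
tcp_rot: [2.081, 2.352, 0.001]
ft_force: [-0.2, -0.1, -0.6]
finger_gap: 0.0853
finger_force: 0.0
```

Emit:
{"api": "carry_out", "payload": {"moves": [[0,0,0,0],[0,0,0,0],[0,0,0,0],[0,0,0,0],[0,0,0,0]], "claw": 1}}

```text
t: 29.35
eef_pos: [0.5815, 0.0453, 0.0424]
tcp_rot: [2.082, 2.353, -0.0]
ft_force: [-2.2, 0.4, 5.9]
finger_gap: 0.0494
finger_force: 41.1
```

Emit:
{"api": "carry_out", "payload": {"moves": [[0,0,0,0],[0,0,0,0],[0,0,0,0],[0,0,0,0],[0,0,0,0]]}}

```text
t: 29.85
eef_pos: [0.5815, 0.0452, 0.0424]
tcp_rot: [2.082, 2.353, -0.0]
ft_force: [-2.3, -0.7, 5.4]
finger_gap: 0.05
finger_force: 41.1
```

Emit:
{"api": "carry_out", "payload": {"moves": [[0,0,-0.2,0],[0,0,-0.5,0],[0,0,-0.6,0],[0,0,-0.5,0],[0,0,-0.2,0]]}}

```text
t: 30.35
eef_pos: [0.5825, 0.0453, 0.1033]
tcp_rot: [2.081, 2.351, 0.002]
ft_force: [0.8, -0.6, -1.6]
finger_gap: 0.0498
finger_force: 42.8
```

Emit:
{"api": "carry_out", "payload": {"moves": [[0,0,0,0],[0,0,0,0],[0,0,0,0],[0,0,0,0],[0,0,0,0]]}}

```text
t: 30.85
eef_pos: [0.5812, 0.0453, 0.1013]
tcp_rot: [-2.081, -2.352, 0.001]
ft_force: [0.7, 0.6, -2.1]
finger_gap: 0.0497
finger_force: 42.8
```

Emit:
{"api": "carry_out", "payload": {"moves": [[0,0,0,0],[0,0,0,0],[0,0,0,0],[0,0,0,0],[0,0,0,0]]}}

```text
t: 31.35
eef_pos: [0.5816, 0.0453, 0.102]
tcp_rot: [2.082, 2.353, 0.0]
ft_force: [-0.5, -0.2, -1.1]
finger_gap: 0.0495
finger_force: 42.8
```

```bash
python3 - <<'E'
from h import *
plan([.5815,.0452],7,.0425);lidoff(.022)
E
```

```text
t 31.35 pos [0.5816 0.0453 0.102 ] jaw 7.0 tilt -1.000 F [-0.46 -0.21 -1.11] gap 0.0495 ff 42.8
turn units -0.00 shift after turn [-0.002 -0.004  1.985] before [-0.002 -0.004  1.985]
tcp [0.5816 0.0453 0.1021] lid [0.5816 0.0473 0.1241] off tool [ 0.0021  0.0002 -0.022 ]
```

The right jar weighs about 1.7 N, also light, so the left jar is the heaviest. I seat this one and go back to the left.

Emit:
{"api": "carry_out", "payload": {"moves": [[0,0,0.4,0],[0,0,0.5,0],[0,0,0.4,0],[0,0,0.3,0],[0,0,0.15,0]]}}

```text
t: 31.9
eef_pos: [0.5814, 0.0453, 0.0482]
tcp_rot: [-2.081, -2.352, 0.001]
ft_force: [-0.4, 0.2, -1.5]
finger_gap: 0.0496
finger_force: 42.9
```

Emit:
{"api": "carry_out", "payload": {"moves": [[0,0,0.15,0],[0,0,0.08,0],[0,0,0.02,0],[0,0,0,0],[0,0,0,0]]}}

```text
t: 32.4
eef_pos: [0.5814, 0.0452, 0.0425]
tcp_rot: [2.082, 2.353, -0.0]
ft_force: [-2.3, 0.3, 3.3]
finger_gap: 0.0502
finger_force: 43.1
```

Emit:
{"api": "carry_out", "payload": {"moves": [[0,0,0.02,0],[0,0,0,0],[0,0,0,0],[0,0,0,0],[0,0,0,0]]}}

```text
t: 32.9
eef_pos: [0.5814, 0.0452, 0.0424]
tcp_rot: [2.082, 2.353, 0.0]
ft_force: [-2.5, 0.5, 7.0]
finger_gap: 0.0499
finger_force: 43.7
```

Emit:
{"api": "carry_out", "payload": {"moves": [[0,0,0,0],[0,0,0,0],[0,0,0,0],[0,0,0,0],[0,0,0,0]], "claw": 0}}

```text
t: 33.4
eef_pos: [0.5817, 0.0453, 0.0412]
tcp_rot: [-2.082, -2.353, 0.0]
ft_force: [-0.1, -0.1, -0.1]
finger_gap: 0.0856
finger_force: 0.0
```

Emit:
{"api": "carry_out", "payload": {"moves": [[0,0,-0.3,0],[0,0,-0.5,0],[0,0,-0.6,0],[0,0,-0.4,0],[0,0,-0.2,0]]}}

```text
t: 33.9
eef_pos: [0.5825, 0.0453, 0.1032]
tcp_rot: [2.081, 2.351, 0.003]
ft_force: [-0.3, -0.7, 0.2]
finger_gap: 0.0852
finger_force: 0.0
```

Emit:
{"api": "carry_out", "payload": {"moves": [[0.5,0,0,0],[0.6,0,0,0],[0.6,0,0,0],[0.6,0,0,0],[0.6,0,0,0]]}}

```text
t: 34.4
eef_pos: [0.5698, 0.1332, 0.1005]
tcp_rot: [-2.081, -2.351, 0.002]
ft_force: [-0.2, -0.3, 0.2]
finger_gap: 0.0854
finger_force: 0.0
```

Emit:
{"api": "carry_out", "payload": {"moves": [[0.6,0,0,0],[0.6,0,0,0],[0.5,0,0,0],[0.4,0,0,0],[0,0,0,0]]}}

```text
t: 34.9
eef_pos: [0.5628, 0.1959, 0.101]
tcp_rot: [-2.079, -2.354, 0.0]
ft_force: [-0.3, -0.8, 0.2]
finger_gap: 0.0856
finger_force: 0.0
```

Emit:
{"api": "carry_out", "payload": {"moves": [[0,0,0,0],[0,0,0,0],[0,0,0,0],[0,0,0,0],[0,0,0,0]]}}

```text
t: 35.4
eef_pos: [0.5635, 0.1937, 0.1014]
tcp_rot: [2.083, 2.352, -0.0]
ft_force: [-0.5, -0.6, -0.1]
finger_gap: 0.0853
finger_force: 0.0
```

```bash
python3 - <<'E'
from h import *
from rig import read_camera
plan([.565,.1945],7,.0415)
c=read_camera('wrist')
for ce,st in blobs(c): print(ce.round(1),st,ray(c,[(st[0]+st[2]/2-.5,st[1]+st[3]/2-.5)],.0645).round(4))
E
```

```text
t 35.40 pos [0.5635 0.1937 0.1014] jaw 6.9 tilt -1.000 F [-0.45 -0.57 -0.08] gap 0.0853 ff 0.0
turn units -0.01 shift after turn [0.022 0.053 1.998] before [0.022 0.053 1.998]
[320.5 224.7] [ 282  186   78   78 4761] [[0.5647 0.1962 0.0645]]
[320.1 317.7] [ 285  286   71   62 3537] [[0.5729 0.1266 0.0645]]
```

Emit:
{"api": "carry_out", "payload": {"moves": [[0.02,0.04,0.4,0],[0,0,0.5,0],[0,0,0.5,0],[0,0,0.4,0],[0,0,0.18,0]]}}

```text
t: 35.95
eef_pos: [0.5634, 0.1946, 0.0401]
tcp_rot: [-2.081, -2.351, 0.004]
ft_force: [-0.9, 1.6, -0.1]
finger_gap: 0.0855
finger_force: 0.0
```

Emit:
{"api": "carry_out", "payload": {"moves": [[0,0,0,0],[0,0,0,0],[0,0,0,0],[0,0,0,0],[0,0,0,0]]}}

```text
t: 36.45
eef_pos: [0.5649, 0.195, 0.0426]
tcp_rot: [2.082, 2.352, 0.001]
ft_force: [-0.3, -1.1, 0.9]
finger_gap: 0.0854
finger_force: 0.0
```

Emit:
{"api": "carry_out", "payload": {"moves": [[0,0,0,0],[0,0,0,0],[0,0,0,0],[0,0,0,0],[0,0,0,0]], "claw": 1}}

```text
t: 36.95
eef_pos: [0.5647, 0.1949, 0.0424]
tcp_rot: [2.082, 2.352, 0.001]
ft_force: [0.0, -0.5, 4.7]
finger_gap: 0.0494
finger_force: 41.3
```

Emit:
{"api": "carry_out", "payload": {"moves": [[0,0,0,0],[0,0,0,0],[0,0,0,0],[0,0,0,0],[0,0,0,0]]}}

```text
t: 37.45
eef_pos: [0.5647, 0.1949, 0.0424]
tcp_rot: [2.082, 2.352, 0.001]
ft_force: [-0.8, -1.0, 5.9]
finger_gap: 0.0496
finger_force: 41.4
```

Emit:
{"api": "carry_out", "payload": {"moves": [[0,0,-0.2,0],[0,0,-0.5,0],[0,0,-0.6,0],[0,0,-0.6,0],[0,0,-0.6,0]]}}

```text
t: 37.95
eef_pos: [0.5634, 0.1946, 0.1165]
tcp_rot: [-2.081, -2.351, 0.004]
ft_force: [0.3, 0.6, -3.8]
finger_gap: 0.0493
finger_force: 42.4
```

Emit:
{"api": "carry_out", "payload": {"moves": [[0,0,-0.6,0],[0,0,-0.6,0],[0,0,-0.5,0],[0,0,-0.3,0],[0,0,-0.1,0]]}}

```text
t: 38.45
eef_pos: [0.5645, 0.1949, 0.1804]
tcp_rot: [2.082, 2.353, 0.0]
ft_force: [0.2, 0.5, -4.6]
finger_gap: 0.0497
finger_force: 42.4
```

Emit:
{"api": "carry_out", "payload": {"moves": [[0,0,0,0],[0,0,0,0],[0,0,0,0],[0,0,0,0],[0,0,0,0]]}}

```text
t: 38.95
eef_pos: [0.5643, 0.1948, 0.1795]
tcp_rot: [-2.082, -2.352, 0.001]
ft_force: [-0.6, 0.8, -3.6]
finger_gap: 0.0496
finger_force: 42.4
```

Emit:
{"api": "carry_out", "payload": {"moves": [[0,0,0,0],[0,0,0,0],[0,0,0,0],[0,0,0,0],[0,0,0,0]]}}

```text
t: 39.45
eef_pos: [0.5645, 0.1949, 0.18]
tcp_rot: [2.082, 2.353, 0.0]
ft_force: [0.2, 0.6, -4.3]
finger_gap: 0.0499
finger_force: 42.4
```

Emit:
{"api": "carry_out", "payload": {"moves": [[0,0,0,0],[0,0,0,0],[0,0,0,0],[0,0,0,0],[0,0,0,0]]}}

```text
t: 39.95
eef_pos: [0.5645, 0.1949, 0.18]
tcp_rot: [-2.082, -2.353, -0.0]
ft_force: [-0.2, -0.1, -4.8]
finger_gap: 0.0495
finger_force: 42.4
```

```bash
python3 - <<'E'
from h import *
from rig import read_camera
plan([.565,.195],7);lidoff(.022)
c=read_camera('scene');cv2.imwrite('pics/s9.png',cv2.resize(c['img'][130:290,170:400],None,fx=3,fy=3))
E
```

```text
t 39.95 pos [0.5645 0.1949 0.18  ] jaw 7.0 tilt -1.000 F [-0.23 -0.09 -4.77] gap 0.0495 ff 42.4
turn units -0.00 shift after turn [0.001 0.017 0.   ] before [0.001 0.017 0.   ]
tcp [0.5645 0.1949 0.18  ] lid [0.5651 0.1915 0.202 ] off tool [-0.0034  0.0002 -0.022 ]
```

View pics/s9.png

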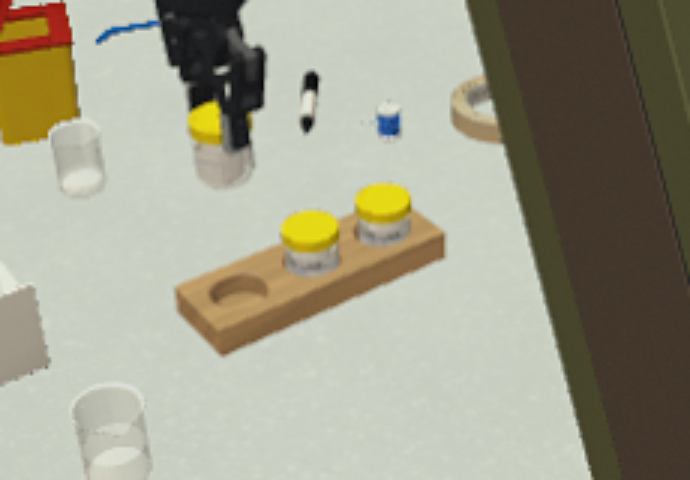

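The view shows the heavy jar held upright at (220,145), with the other two fully seated at (310,240) and (383,212) and the left pocket empty. I hand it in.

```bash
python3 -c "
from rig import order
print(order.finish_job())"
```

```text
the job is handed in; nothing more can be done
None
```

The job is handed in, verdict not shown: all three jars were seated and hefted left to right, and the arm holds the heaviest (left, about 4.5 N, the other two about 2 N) upright and still with its base about 14 cm up, the other two seated in the block.

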